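Deal job tickets under the kit carriers' sprung clips

TASK

Three kit carriers stand on the stores bench, and one already has its job ticket under its clip. Deal the two loose tickets to the two empty carriers, one each: lay a ticket on the deck, then slide it gently between the guides so that its edge lifts the sprung clip, until it is fully home, flat against the stop and held by the clip. Leave the loaded carrier's ticket and everything else on the bench undisturbed.

Things in the scene. Friction and masses are not known exactly. Their poses are not given: they have to be found in the camera images.
- ticket_1: loose stiff white laminate job ticket, a plate 90 (x) x 60 (y) x 6 (z) mm, about 45 g, lying flat on the bench to one side of the carriers, on the bench itself; origin at the centre of its underside, x along its length. The two loose tickets are alike and so are their ends.
- ticket_2: loose stiff white laminate job ticket, a plate 90 (x) x 60 (y) x 6 (z) mm, about 45 g, lying flat on the bench to one side of the carriers, on the bench itself; origin at the centre of its underside, x along its length. The two loose tickets are alike and so are their ends.
- ticket_in: a third ticket, the same, already home under the clip of carrier_c: leave it there
- carrier_a: sheet-steel kit carrier fixed to the bench, its bin holding three steel rollers; its clip is empty. Carriers stand in any order. Frame: x from ticket deck to bin (away from the robot), y left, z up; origin on the bench below the clip's nip line, mid-width. Deck flat, top 6 mm up, 90 mm wide, from x = -185 mm to the stop face at x = +40 mm (8 mm high). Bin x = 62 to 140 mm, rim 51 mm up.
- carrier_b: sheet-steel kit carrier fixed to the bench, its bin holding two white bobbins; its clip is empty. Carriers stand in any order. Frame: x from ticket deck to bin (away from the robot), y left, z up; origin on the bench below the clip's nip line, mid-width. Deck flat, top 6 mm up, 90 mm wide, from x = -185 mm to the stop face at x = +40 mm (8 mm high). Bin x = 62 to 140 mm, rim 51 mm up.
- carrier_c: sheet-steel kit carrier fixed to the bench, its bin holding brass rings; a ticket is already in its clip. Carriers stand in any order. Frame: x from ticket deck to bin (away from the robot), y left, z up; origin on the bench below the clip's nip line, mid-width. Deck flat, top 6 mm up, 90 mm wide, from x = -185 mm to the stop face at x = +40 mm (8 mm high). Bin x = 62 to 140 mm, rim 51 mm up.
- home_a (a point): where a ticket's origin is when fully home in carrier_a: on its deck at x = -5 mm, y = 0; axes as the carrier's. The ticket then reaches from the stop to the near ends of the straight guides (x = -50 mm). The stop is rigid: stop pushing when it is felt.
- mouth_a (a point): mouth of the guides of carrier_a: on its deck at x = -68 mm, y = 0. Side guides (10 mm high, 8 mm thick, 67 mm apart inside) run from x = -50 to +45 mm and flare to about 76 mm apart inside, 90 mm over all, at this mouth, so fingers at a ticket's sides cannot pass it; a push from behind the ticket's near end can.
- clip_a (a joint): sprung bar clip of carrier_a, rad: 0 = down on the deck, grows as it lifts, about 0.11 over a ticket. Hinge along y at x = +50 mm; the 54 mm wide steel bar nips the deck at x = 0 with 4 to 5 N. Its front is a turned-up ramp, lip at x = -24 mm some 10 mm above the deck: a ticket's edge pushed along the deck wedges it up (about 10 N, at times 25 N of push). Springs down by itself.
- home_b (a point): where a ticket's origin is when fully home in carrier_b: on its deck at x = -5 mm, y = 0; axes as the carrier's. The ticket then reaches from the stop to the near ends of the straight guides (x = -50 mm). The stop is rigid: stop pushing when it is felt.
- mouth_b (a point): mouth of the guides of carrier_b: on its deck at x = -68 mm, y = 0. Side guides (10 mm high, 8 mm thick, 67 mm apart inside) run from x = -50 to +45 mm and flare to about 76 mm apart inside, 90 mm over all, at this mouth, so fingers at a ticket's sides cannot pass it; a push from behind the ticket's near end can.
- clip_b (a joint): sprung bar clip of carrier_b, rad: 0 = down on the deck, grows as it lifts, about 0.11 over a ticket. Hinge along y at x = +50 mm; the 54 mm wide steel bar nips the deck at x = 0 with 4 to 5 N. Its front is a turned-up ramp, lip at x = -24 mm some 10 mm above the deck: a ticket's edge pushed along the deck wedges it up (about 10 N, at times 25 N of push). Springs down by itself.
- home_c (a point): where a ticket's origin is when fully home in carrier_c: on its deck at x = -5 mm, y = 0; axes as the carrier's. The ticket then reaches from the stop to the near ends of the straight guides (x = -50 mm). The stop is rigid: stop pushing when it is felt.
- mouth_c (a point): mouth of the guides of carrier_c: on its deck at x = -68 mm, y = 0. Side guides (10 mm high, 8 mm thick, 67 mm apart inside) run from x = -50 to +45 mm and flare to about 76 mm apart inside, 90 mm over all, at this mouth, so fingers at a ticket's sides cannot pass it; a push from behind the ticket's near end can.
- clip_c (a joint): sprung bar clip of carrier_c, rad: 0 = down on the deck, grows as it lifts, about 0.11 over a ticket. Hinge along y at x = +50 mm; the 54 mm wide steel bar nips the deck at x = 0 with 4 to 5 N. Its front is a turned-up ramp, lip at x = -24 mm some 10 mm above the deck: a ticket's edge pushed along the deck wedges it up (about 10 N, at times 25 N of push). Springs down by itself.
- oil_bottle: yellow oil bottle 36 mm across, 105 mm tall, standing between the carriers' bins; a bystander, origin under its middle
- spindle_bobbin: turned wooden bobbin 34 mm across, 110 mm tall, standing between the carriers' bins; a bystander, origin under its middle
- mug: white mug 84 mm across, 85 mm tall; a bystander, origin under its middle
- carton: cardboard carton 110 x 80 x 60 mm; a bystander, origin under its middle
- wrench: steel wrench lying between the carriers; a bystander, origin under its middle (handle end to -x)
- screwdriver: screwdriver lying on the right of the bench; a bystander, origin under its middle (handle end to -x)
- parts_bin: blue open bin 150 x 100 x 60 mm; a bystander, origin under its middle
Not all that is in view belongs to the job. What is shaped like the ticket_2 but orange or pink is not meant.

How it is judged (in metres and radians):
On the way, in this order (a step that is already met when the one before it is completed fails the run):
1. one loose ticket is home under the clip of an empty carrier (((x of ticket_1 in the frame of home_a between -0.004 and 0.003 m and y of ticket_1 in the frame of home_a between -0.006 and 0.006 m and z of ticket_1 in the frame of home_a between -0.003 and 0.003 m and angle between the x axis of ticket_1 and the x axis of home_a, either way round below 0.1 rad and value of joint clip_a above 0.05 rad) or (x of ticket_1 in the frame of home_b between -0.004 and 0.003 m and y of ticket_1 in the frame of home_b between -0.006 and 0.006 m and z of ticket_1 in the frame of home_b between -0.003 and 0.003 m and angle between the x axis of ticket_1 and the x axis of home_b, either way round below 0.1 rad and value of joint clip_b above 0.05 rad) or (x of ticket_2 in the frame of home_a between -0.004 and 0.003 m and y of ticket_2 in the frame of home_a between -0.006 and 0.006 m and z of ticket_2 in the frame of home_a between -0.003 and 0.003 m and angle between the x axis of ticket_2 and the x axis of home_a, either way round below 0.1 rad and value of joint clip_a above 0.05 rad) or (x of ticket_2 in the frame of home_b between -0.004 and 0.003 m and y of ticket_2 in the frame of home_b between -0.006 and 0.006 m and z of ticket_2 in the frame of home_b between -0.003 and 0.003 m and angle between the x axis of ticket_2 and the x axis of home_b, either way round below 0.1 rad and value of joint clip_b above 0.05 rad))), for 0.2 s.
2. both formerly empty carriers have a loose ticket home under the clip ((((x of ticket_1 in the frame of home_a between -0.004 and 0.003 m and y of ticket_1 in the frame of home_a between -0.006 and 0.006 m and z of ticket_1 in the frame of home_a between -0.003 and 0.003 m and angle between the x axis of ticket_1 and the x axis of home_a, either way round below 0.1 rad and value of joint clip_a above 0.05 rad) and (x of ticket_2 in the frame of home_b between -0.004 and 0.003 m and y of ticket_2 in the frame of home_b between -0.006 and 0.006 m and z of ticket_2 in the frame of home_b between -0.003 and 0.003 m and angle between the x axis of ticket_2 and the x axis of home_b, either way round below 0.1 rad and value of joint clip_b above 0.05 rad)) or ((x of ticket_2 in the frame of home_a between -0.004 and 0.003 m and y of ticket_2 in the frame of home_a between -0.006 and 0.006 m and z of ticket_2 in the frame of home_a between -0.003 and 0.003 m and angle between the x axis of ticket_2 and the x axis of home_a, either way round below 0.1 rad and value of joint clip_a above 0.05 rad) and (x of ticket_1 in the frame of home_b between -0.004 and 0.003 m and y of ticket_1 in the frame of home_b between -0.006 and 0.006 m and z of ticket_1 in the frame of home_b between -0.003 and 0.003 m and angle between the x axis of ticket_1 and the x axis of home_b, either way round below 0.1 rad and value of joint clip_b above 0.05 rad)))), for 0.2 s.
At the end, for the whole second after the job is handed in: carrier_a and carrier_b each hold one loose ticket: its origin at the home site within 4 mm short of (3 mm beyond) it along x, 6 mm sideways, 3 mm in height, square within 0.1 rad, clip lifted above 0.05 rad; all three tickets at rest (under 0.02 m/s) ((((x of ticket_1 in the frame of home_a between -0.004 and 0.003 m and y of ticket_1 in the frame of home_a between -0.006 and 0.006 m and z of ticket_1 in the frame of home_a between -0.003 and 0.003 m and angle between the x axis of ticket_1 and the x axis of home_a, either way round below 0.1 rad and value of joint clip_a above 0.05 rad) and (x of ticket_2 in the frame of home_b between -0.004 and 0.003 m and y of ticket_2 in the frame of home_b between -0.006 and 0.006 m and z of ticket_2 in the frame of home_b between -0.003 and 0.003 m and angle between the x axis of ticket_2 and the x axis of home_b, either way round below 0.1 rad and value of joint clip_b above 0.05 rad)) or ((x of ticket_2 in the frame of home_a between -0.004 and 0.003 m and y of ticket_2 in the frame of home_a between -0.006 and 0.006 m and z of ticket_2 in the frame of home_a between -0.003 and 0.003 m and angle between the x axis of ticket_2 and the x axis of home_a, either way round below 0.1 rad and value of joint clip_a above 0.05 rad) and (x of ticket_1 in the frame of home_b between -0.004 and 0.003 m and y of ticket_1 in the frame of home_b between -0.006 and 0.006 m and z of ticket_1 in the frame of home_b between -0.003 and 0.003 m and angle between the x axis of ticket_1 and the x axis of home_b, either way round below 0.1 rad and value of joint clip_b above 0.05 rad))) and linear speed of each of ticket_1, ticket_2, ticket_in below 0.02 m/s); the robot touches nothing.
It fails at once if the ticket that was already clipped is moved more than 8 mm (distance of ticket_in from where it was at the start of the episode above 0.008 m).
It fails at once if a loose ticket is forced against a carrier with more than 80 N (contact force between any of ticket_1, ticket_2 and carrier_a above 80 N or contact force between any of ticket_1, ticket_2 and carrier_b above 80 N or contact force between any of ticket_1, ticket_2 and carrier_c above 80 N).
It fails at once if a bystander is moved more than 30 mm (distance of any of oil_bottle, spindle_bobbin, mug, carton, wrench, screwdriver, parts_bin from where it was at the start of the episode above 0.03 m).
It also fails if it takes over 72 s, if anything falls off the work surface, if the arm or the gripper's body presses on something with over 40 N, if the wrist force passes 120 N, or if a joint passes its speed limit or range.

ROBOT

A 7-joint arm with a two-finger parallel gripper is mounted at the origin on the work surface. World frame = base frame: x ahead of the robot, y to its left, z up, the work surface at z = 0. Lengths are in mm, angles in degrees, forces in N, time in s.
With the tool pointing down it reaches from about 350 to 900 mm from the base axis. Payload 7.2 kg.
Tool frame: the origin (TCP) lies midway between the tips of the shut fingers; the grasp point (between the pads) lies 19 mm behind it; z points along the fingers, x is the direction in which the jaws open and shut, and the axes are right-handed (so a half turn about z gives the same grasp; the last joint's range is limited). The gripper opens to 88 mm and grips with 3 to 60 N. Pads are 20 mm wide; open, the fingers measure 115 mm over their backs; the gripper's body (75 mm by 178 mm) begins 61 mm behind the grasp point.
Start: joints at [-3.908, 23.554, -0.728, 91.456, 0.321, 64.991, -4.71], TCP at [625.003, -0.011, 222.653] pointing down, gripper open.
Joint ranges: [-169.25, 169.25], [-16.82, 113.86], [-84.01, 82.57], [7.8, 145.47], [-59.2, 239.2], [7.22, 106.19], [-163.78, 163.78]. Speed limits (degrees/s): [136.94, 136.94, 172.46, 172.46, 180, 180, 180].

INTERFACE

Orientations are given as a 3x3 rotation matrix whose columns are the frame's x, y, z axes.
In Python, from cell import env gives the robot as it stands. The module is installed in compiled form; this text tells all that it offers.
- The arm moves only by the shell command python3 -m creep 'ROWS'. ROWS is a JSON object of lists of equal length, an entry for each row: "jaw": the closure in counts, from 0 (fully open) to 255 (shut); "delta_pos": the shift along the tool's x, y, z in mm, a list of three; "roll": the turn about the tool's z in degrees. In form: {"jaw": [jaw, ...], "delta_pos": [[tx, ty, tz], ...], "roll": [roll, ...]}. A call has 1 to 20 rows; each row is the pose to reach, as a shift and turn from the pose commanded when the call began, along the tool's axes at that moment; what a row does not reach only later rows make up. A row lasts 1/12 s, in which the tool goes at most 41.7 mm and 7.16 degrees, less where a joint would pass 70% of its speed; a pose out of reach is approached as far as the arm can. A call with a gripper value outside its range is refused whole. The fingers move at their own pace and stop on an object; the grip force is fixed at half the most. Time passes only in rows, so rows that repeat a pose let the fingers close. It gives the time, the measured TCP pose, the force and the opening at its end, in the units of the state.
- env.get_obs(): the state, without advancing time (a new reading comes with each control period).
- env.grab_frame(name): name is "scene" or "side" or "wrist"; returns a dict with "color" (384x512x3 uint8, red, green, blue), "fx", "fy", "cx", "cy" (pixels), "pose" (4x4, takes a point from camera to world coordinates). Camera axes: x right, y down, z forward; pixel columns grow to the right and rows downward; lengths in mm; the calibration is good to about 2 mm. A picture is of the moment at which its call begins. There is no depth.
- env.close_job(): hands the job in, once; it reports no verdict.
The state is a dict: "time_s": time; "joint_pos": joint angles; "joint_vel": joint speeds; "effort": joint torques, N m; "tcp_pos": TCP position; "tool_rot": TCP orientation; "force": force on the tool from outside, world axes, zero at the start; "ft_torque": the same for the moment, N m; "opening": finger opening in mm.
Only numpy, scipy, OpenCV 4.12 (cv2) and the standard library are available. Lean on these libraries where they do the work, as an engineer would, in place of code of your own. Each camera call takes 0.05 s, during which the arm holds its last target. There are 200 camera calls.

## Working session

There is one attempt and no reset: what is moved stays moved. The work goes in short steps, Python scripts to look and compute and a shell command to move; the robot and the scene stay as the last step left them, time stands still between calls to the robot, and variables do not carry over. Pictures are saved under pics/ and viewed, on a budget of 10 in all, crops included, one or two more only if the job needs it, and the job is handed in when it is done.

```bash
mkdir -p pics; cat > h.py <<'E'
import numpy as np, cv2
from cell import env
def snap(n,f,s=1.5):
    g=env.grab_frame(n); np.savez('pics/'+f+'.npz',**g)
    im=cv2.cvtColor(g['color'],cv2.COLOR_RGB2BGR)
    cv2.imwrite('pics/'+f+'.png',cv2.resize(im,None,fx=s,fy=s)); return g
def ray(g,u,v,z):
    P=g['pose']; d=P[:3,:3]@np.array([(u-g['cx'])/g['fx'],(v-g['cy'])/g['fy'],1])
    o=P[:3,3]; return o+d*(z-o[2])/d[2]
def proj(g,p):
    P=g['pose']; c=P[:3,:3].T@(np.array(p)-P[:3,3]); return c[0]/c[2]*g['fx']+g['cx'],c[1]/c[2]*g['fy']+g['cy']
E
python3 - <<'E'
from h import *
for n in('scene','side','wrist'):
    g=snap(n,n+'1',1.0 if n!='scene' else 1.5); print(n,g['fx'],g['pose'].round(3).tolist())
a=[cv2.imread('pics/%s1.png'%n) for n in('side','wrist')]
cv2.imwrite('pics/sw1.png',cv2.resize(np.vstack(a),None,fx=.78,fy=.78))
o=env.get_obs(); print(o['tcp_pos'],o['tool_rot'],o['force'],o['opening'],o['time_s'])
E
```

```text
scene 405.14881505813474 [[0.747, 0.38, -0.545, 1196.077], [0.664, -0.453, 0.595, -743.715], [-0.021, -0.807, -0.591, 815.722], [0.0, 0.0, 0.0, 1.0]]
side 391.2106903002332 [[-0.708, -0.381, 0.594, -234.869], [-0.706, 0.404, -0.583, 685.856], [-0.018, -0.832, -0.555, 711.775], [0.0, 0.0, 0.0, 1.0]]
wrist 323.3919195938159 [[1.0, -0.001, -0.001, 625.462], [-0.001, -0.968, -0.252, 69.485], [-0.001, 0.252, -0.968, 383.421], [0.0, 0.0, 0.0, 1.0]]
[ 6.24637482e+02 -4.45652199e-02  2.22010392e+02] [[ 9.99999275e-01 -1.14401166e-07 -1.20437773e-03]
 [-2.07022774e-07 -9.99999997e-01 -7.69039946e-05]
 [-1.20437771e-03  7.69041882e-05 -9.99999272e-01]] [ 0.04220728 -0.68018367  0.69027627] 87.92544853896976 0.15
```

View pics/scene1.png

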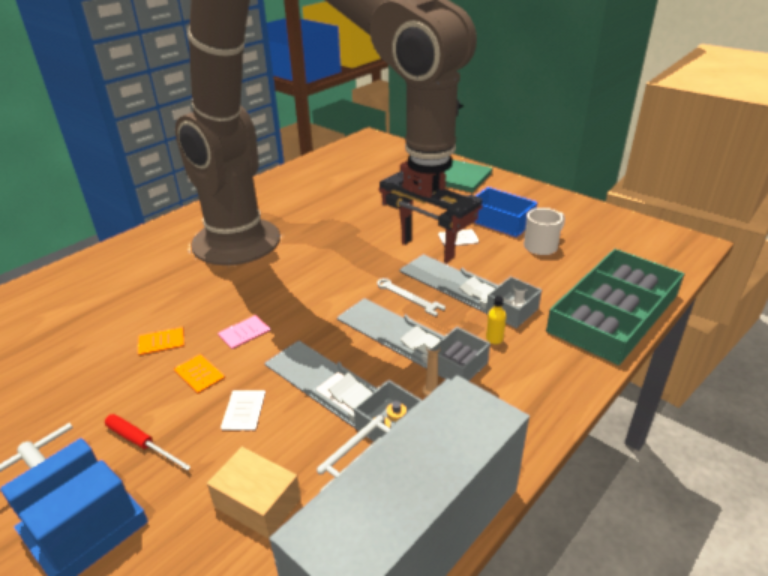

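View pics/sw1.png

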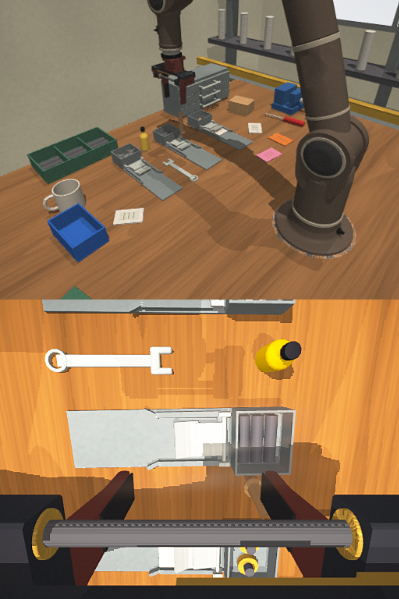

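Left-most carrier (scene ~(510,295), bobbins) is b, the middle (~(460,350), rollers) is a, and the near one (~(385,405), brass rings, ticket in) is c. White plates lie at (243,410) and (460,237); the orange and pink ones at (160,340), (200,372) and (245,330) are decoys. I'll now measure and confirm in a crop.

```bash
python3 - <<'E'
from h import *
G={n:dict(np.load('pics/%s1.npz'%n)) for n in('scene','side','wrist')}
for n,z in(('scene',6),('side',6)):
    g=G[n]; h=cv2.cvtColor(g['color'],cv2.COLOR_RGB2HSV)
    m=((h[...,1]<45)&(h[...,2]>185)).astype('uint8')*255
    for c in cv2.findContours(m,0,2)[0]:
        if cv2.contourArea(c)<40: continue
        (x,y)=c[:,0].mean(0); p=ray(g,x,y,z)
        if 200<p[0]<900 and abs(p[1])<500:
            w=np.array([ray(g,u,v,z)[:2] for u,v in c[:,0]],'float32')
            print(n,int(x),int(y),cv2.contourArea(c),[np.round(k,1) for k in cv2.minAreaRect(w)])
cs=[G['scene']['color'][135:180,285:335],G['scene']['color'][250:295,140:190],G['side']['color'][255:300,140:190],G['side']['color'][145:190,300:350]]
top=np.hstack([cv2.resize(c,(190,171),interpolation=2) for c in cs])
w=cv2.resize(G['wrist']['color'][:225],(760,334),interpolation=2)
cv2.imwrite('pics/crop1.png',np.vstack([top,w])[...,::-1])
E
```

```text
scene 161 272 509.0 [array([ 493.6, -356.8]), array([60.5, 87.4]), np.float64(39.6)]
scene 278 291 10744.5 [array([ 787.6, -263.3]), array([448.9, 200.8]), np.float64(89.9)]
scene 212 253 1018.5 [array([ 537.9, -210.6]), array([222.5,  80.3]), np.float64(4.9)]
scene 259 218 896.0 [array([541.1, -12.2]), array([215.3,  87.3]), np.float64(3.2)]
scene 273 197 120.0 [array([500. ,  99.5]), array([175.8,  35.8]), np.float64(0.3)]
scene 300 183 451.5 [array([534.8, 225.7]), array([ 66.4, 225.4]), np.float64(85.3)]
scene 311 157 87.5 [array([449.5, 385.2]), array([58.5, 60.4]), np.float64(51.5)]
side 163 276 569.5 [array([435.1, 375.7]), array([88.5, 59.2]), np.float64(51.0)]
side 242 223 59.5 [array([463.3, 100.2]), array([102.1,  21.1]), np.float64(5.9)]
side 173 210 70.5 [array([646.3, 197.9]), array([51.2, 37.2]), np.float64(89.5)]
side 283 168 52.0 [array([ 583.7, -217.4]), array([53.4, 35.6]), np.float64(87.3)]
side 327 160 157.0 [array([ 490.9, -353.6]), array([56.7, 83.8]), np.float64(40.9)]
```

View pics/crop1.png

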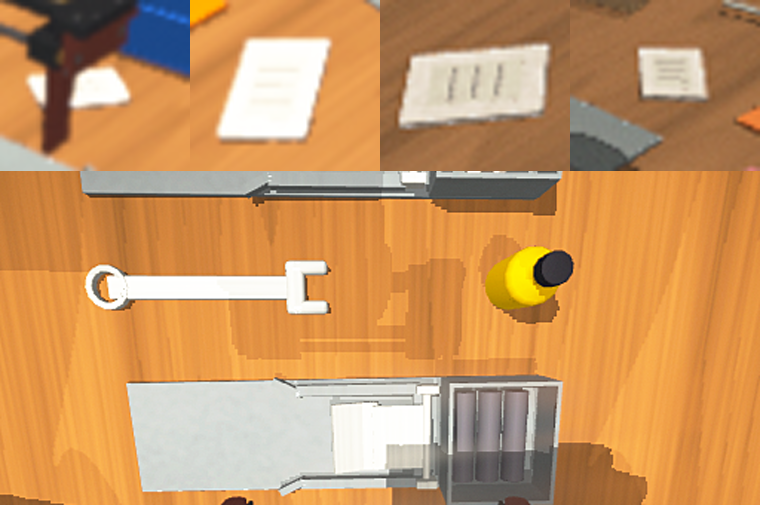

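The crop confirms it: both white plates are plain laminate tickets with text (scene px ~(162,273) and ~(311,157)). Both also fit the size, 60 x 88 mm. Next I'll take a wrist shot that shows carriers a and b together.

```bash
python3 -m creep '{"jaw":[0,0,0,0,0],"delta_pos":[[-40,-40,-20],[-75,-85,-50],[-75,-100,-60],[-75,-100,-60],[-75,-100,-60]],"roll":[0,0,0,0,0]}'; python3 - <<'E'
from h import *
g=snap('wrist','w2',1.5); o=env.get_obs();print(o['tcp_pos'],g['pose'].round(3).tolist())
E
```

```text
time_s: 0.57
tcp_pos: [549.3, 104.4, 285.1]
tool_rot: [[1.0, 0.006, 0.003], [0.006, -1.0, 0.003], [0.003, -0.002, -1.0]]
force: [0.8, 0.1, -0.3]
opening: 87.7
[549.91274903 101.60460713 283.66039386] [[1.0, 0.004, 0.005, 549.039], [0.005, -0.968, -0.25, 173.5], [0.004, 0.25, -0.968, 446.77], [0.0, 0.0, 0.0, 1.0]]
```

View pics/w2.png

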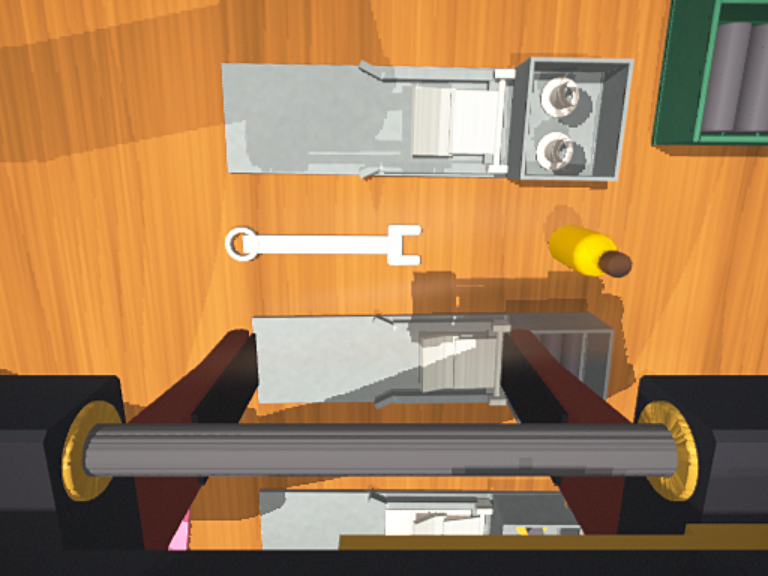

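The wrist view shows carrier b at the top (near deck corners (222,63) and (230,173), two bobbins). Carrier a is below it (near corners (253,318) and (259,403), rollers), with the wrench between them.

```bash
python3 - <<'E'
from h import *
g=dict(np.load('pics/w2.npz')); g1=dict(np.load('pics/wrist1.npz'))
R=lambda g,u,v,z,s:ray(g,u/s-.17,v/s-.17,z)[:2].round(1)
print('b corners',R(g,222,63,6,1.5),R(g,230,173,6,1.5))
print('b mouth flare',R(g,361,63,16,1.5),R(g,363,177,16,1.5))
print('b bin far rim',R(g,634,59,51,1.5),R(g,617,182,51,1.5),'near',R(g,527,58,51,1.5),R(g,514,180,51,1.5))
print('a corners',R(g,253,318,6,1.5),R(g,259,403,6,1.5))
k=1.484
f=lambda u,v,z:R(g1,u,v-171,z,k)
print('a1 corners',f(128,382,6),f(143,491,6),'mouth',f(276,379,16),f(283,494,16),'bin',f(562,381,51),f(442,377,51),f(553,504,51),f(440,502,51))
print('b1 lower edge', f(84,194,6), f(255,201,16), f(553,199,51))
# deck edge line fits (lower edge of b, upper of a) via gray mask
for gg,name in((g,'w2'),(g1,'w1')):
    h=cv2.cvtColor(gg['color'],cv2.COLOR_RGB2HSV); m=(h[...,1]<60).astype('uint8')
    for nm,cols,rows in (('b up',range(155,235,4),(30,80)),('b low',range(160,235,4),(80,125)),('a up',range(178,245,4),(190,240)),('a low',range(178,245,4),(240,285))) if name=='w2' else (('a up',range(95,180,4),(125,180)),('a low',range(100,180,4),(180,228)),('b low',range(62,160,4),(2,25))):
        pts=[]
        for c in cols:
            col=m[rows[0]:rows[1],c]
            if not col.any(): continue
            i=np.where(col)[0]; r=rows[0]+(i[0] if 'up' in nm else i[-1]+1)
            pts.append(ray(gg,c,r-.5,6)[:2])
        p=np.array(pts); s=np.polyfit(p[:,0],p[:,1],1); print(name,nm,'y@500',np.polyval(s,500).round(1),'ang',np.degrees(np.arctan(s[0])).round(2),'res',np.std(p[:,1]-np.polyval(s,p[:,0])).round(2))
E
```

```text
b corners [418.6 253.5] [418.9 163.9]
b mouth flare [535.3 252.3] [536.6 161.3]
b bin far rim [741.9 249.9] [740.6 159.3] near [661.2 250.1] [658.1 160.5]
a corners [431.1  29.4] [431.7 -59.7]
a1 corners [431.8  30.7] [432.4 -59.1] mouth [549.7  33.9] [550.4 -58.4] bin [753.6  35.7] [670.9  38.5] [755.7 -54.1] [672.6 -52.5]
b1 lower edge [417.9 163.7] [541.6 156.6] [736.9 149.2]
w2 b up y@500 252.8 ang -1.02 res 0.34
w2 b low y@500 163.5 ang -0.14 res 0.34
w2 a up y@500 31.9 ang 0.77 res 0.4
w2 a low y@500 -86.2 ang 0.16 res 0.0
w1 a up y@500 31.5 ang 1.08 res 0.36
w1 a low y@500 -60.9 ang -3.15 res 4.76
w1 b low y@500 162.5 ang -0.84 res 0.24
```

```bash
python3 -m creep '{"jaw":[0,0,0,0,0,0,0,0,0,0,0,0],"delta_pos":[[-30,-60,20],[-60,-120,50],[-90,-200,90],[-113,-276,142],[-113,-276,142],[-113,-276,142],[-113,-276,142],[-113,-276,142],[-113,-276,142],[-113,-276,142],[-113,-276,142],[-113,-276,142]],"roll":[7,14,21,28,35,39,39,39,39,39,39,39]}'; cat >> h.py <<'E'
def ticket(g,z,near):
    h=cv2.cvtColor(g['color'],cv2.COLOR_RGB2HSV)
    m=((h[...,1]<60)&(h[...,2]>170)).astype('uint8')*255
    m=cv2.morphologyEx(m,cv2.MORPH_CLOSE,np.ones((7,7)))
    out=[]
    for c in cv2.findContours(m,0,2)[0]:
        if cv2.contourArea(c)<300: continue
        w=np.array([ray(g,u,v,z)[:2] for u,v in c[:,0]],'float32')
        r=cv2.minAreaRect(w)
        if np.hypot(*(np.array(r[0])-near))<80: out.append((cv2.contourArea(c),np.round(r[0],1),np.round(r[1],1),round(r[2],2)))
    return out
E
python3 - <<'E'
from h import *
g=snap('wrist','w3',1.2); o=env.get_obs();print(o['tcp_pos'],o['joint_pos'],o['tool_rot'][:,0]); print(ticket(g,6,[437,376]))
E
```

```text
time_s: 1.62
tcp_pos: [439.0, 373.6, 140.6]
tool_rot: [[0.775, -0.632, 0.001], [-0.632, -0.775, -0.001], [0.001, 0.001, -1.0]]
force: [0.0, -0.1, 0.7]
opening: 87.9
[439.03440262 373.73207232 141.03991749] [-40.85299196  23.78420719  -5.75941309 103.2079906    2.99226055
  53.13381696 -87.1272249 ] [ 0.77488211 -0.63210441  0.00131464]
[(5769.5, array([436.7, 375.1]), array([89.8, 60.3]), 50.75)]
```

View pics/w3.png

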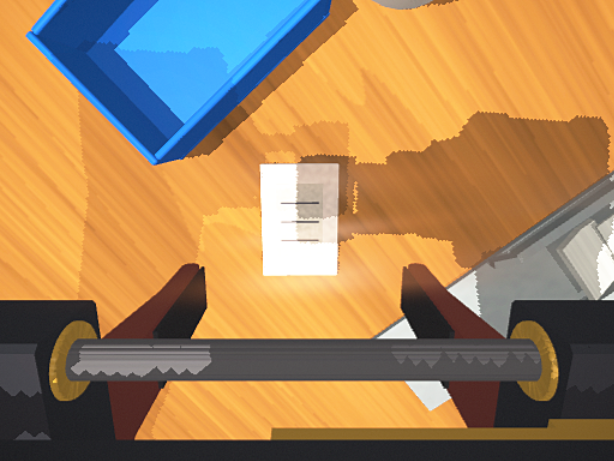

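The ticket is centred in view at px (299,219), between the fingers and clear of the blue bin. It measures 89.8 x 60.3 mm, which fits.

```bash
python3 -m creep '{"jaw":[0,0,0,0,0,0,0,0],"delta_pos":[[0,0,35],[0,0,70],[0,0,105],[0,0,125],[0,0,132],[0,0,135],[0,0,135],[0,0,135]],"roll":[0,0,0,0,0,0,0,0]}'
```

```text
time_s: 2.33
tcp_pos: [438.4, 376.3, 7.3]
tool_rot: [[0.777, -0.63, 0.002], [-0.63, -0.777, 0.002], [0.001, -0.003, -1.0]]
force: [-0.4, 0.3, 0.4]
opening: 87.7
```

```bash
python3 -m creep '{"jaw":[0,0,0,255,255,255,255,255,255,255,255,255],"delta_pos":[[0,0,2],[0,0,4],[0,0,4],[0,0,4],[0,0,4],[0,0,4],[0,0,4],[0,0,4],[0,0,4],[0,0,4],[0,0,4],[0,0,4]],"roll":[0,0,0,0,0,0,0,0,0,0,0,0]}'
```

```text
time_s: 3.33
tcp_pos: [437.0, 376.0, 1.7]
tool_rot: [[0.777, -0.629, 0.0], [-0.629, -0.777, 0.0], [-0.0, -0.0, -1.0]]
force: [-0.1, 0.3, 0.7]
opening: 59.5
```

```bash
python3 -m creep '{"jaw":[255,255,255,255,255,255,255,255,255,255,255,255,255,255,255],"delta_pos":[[0,0,-15],[0,0,-35],[0,0,-60],[30,20,-60],[60,40,-60],[90,60,-60],[120,80,-60],[145.7,98.1,-60],[145.7,98.1,-60],[145.7,98.1,-60],[145.7,98.1,-60],[145.7,98.1,-60],[145.7,98.1,-60],[145.7,98.1,-60],[145.7,98.1,-60]],"roll":[0,0,0,7,14,21,28,35,42,49,51.8,51.8,51.8,51.8,51.8]}'; python3 - <<'E'
from h import *
g=snap('wrist','w4',1.2); o=env.get_obs();print(o['tcp_pos'],o['joint_pos'],o['tool_rot'][:,0]); print(ticket(g,o['tcp_pos'][2]+4.3,[488,208]))
E
```

```text
time_s: 4.58
tcp_pos: [488.4, 208.2, 61.6]
tool_rot: [[-0.012, -1.0, -0.0], [-1.0, 0.012, 0.0], [-0.0, 0.0, -1.0]]
force: [-1.0, -0.2, -1.5]
opening: 59.6
[488.42725491 208.17498325  61.61215932] [ -34.79632972   26.05042809    8.2830777   113.77619265   -5.59211454
   40.54691004 -113.80890287] [-1.25536023e-02 -9.99921199e-01 -5.14892671e-05]
[(5706.5, array([487. , 208.9]), array([63.8, 40.3]), 89.25), (4366.0, array([516.4, 209.7]), array([37. , 64.4]), 6.62)]
```

View pics/w4.png

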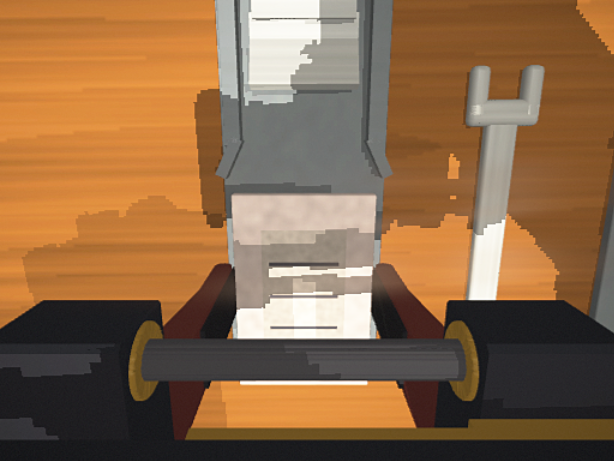

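The ticket is square over deck b, and its front edge lies just short of the flare (px (218,178) and (390,178)). I'll lower it and release.

```bash
python3 -m creep '{"jaw":[255,255,255,255,255,255,0,0,0,0,0,0],"delta_pos":[[0,0,25],[0,0,42],[0,0,50],[0,0,53.5],[0,0,53.5],[0,0,53.5],[0,0,53.5],[0,0,53.5],[0,0,53.5],[0,0,53.5],[0,0,53.5],[0,0,53.5]],"roll":[0,0,0,0,0,0,0,0,0,0,0,0]}'
```

```text
time_s: 5.63
tcp_pos: [488.5, 208.1, 8.2]
tool_rot: [[-0.014, -1.0, 0.0], [-1.0, 0.014, 0.0], [-0.0, -0.0, -1.0]]
force: [-0.8, -0.7, 0.0]
opening: 87.7
```

```bash
python3 -m creep '{"jaw":[0,0,0,255,255,255,255,255,255,255,255,255,255,255,255,255,255,255],"delta_pos":[[0,0,-15],[0,0,-35],[0,30,-35],[0,60,-35],[0,75,-35],[0,75,-35],[0,75,-35],[0,75,-35],[0,75,-35],[0,75,-35],[0,75,-35],[0,75,-35],[0,75,-25],[0,75,-10],[0,75,0],[0,75,0],[0,75,0],[0,75,0]],"roll":[0,0,0,0,0,0,0,0,0,0,0,0,0,0,0,0,0,0]}'; python3 - <<'E'
from h import *
g=snap('wrist','w5',1.2)
E
```

```text
time_s: 7.13
tcp_pos: [413.2, 208.8, 7.5]
tool_rot: [[-0.014, -1.0, -0.001], [-1.0, 0.014, -0.001], [0.001, 0.001, -1.0]]
force: [-0.2, -0.7, 0.1]
opening: 0.8
```

View pics/w5.png

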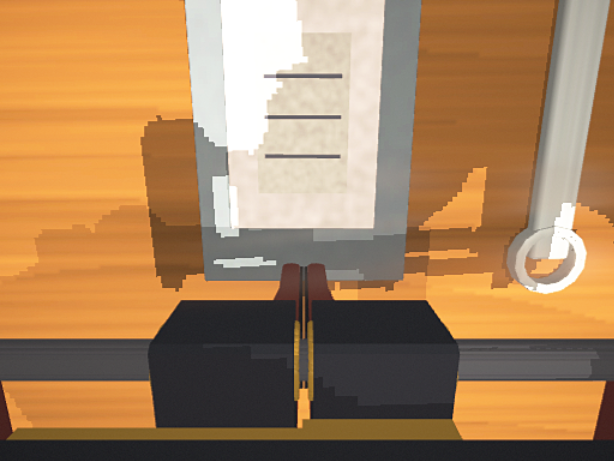

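The ticket lies flat and square on deck b, its near edge at row ~229. The shut fingers are centred behind it at px (303,265).

```bash
python3 -m creep '{"jaw":[255,255,255,255,255,255,255,255,255,255,255,255,255,255],"delta_pos":[[0,-5,0],[0,-10,0],[0,-15,0],[0,-18,0],[0,-22,0],[0,-26,0],[0,-30,0],[0,-34,0],[0,-39,0],[0,-44,0],[0,-49,0],[0,-54,0],[0,-58,0],[0,-60,0]],"roll":[0,0,0,0,0,0,0,0,0,0,0,0,0,0]}'
```

```text
time_s: 8.35
tcp_pos: [474.3, 208.2, 8.2]
tool_rot: [[-0.014, -1.0, 0.0], [-1.0, 0.014, 0.0], [-0.0, -0.0, -1.0]]
force: [-0.8, 0.3, 1.6]
opening: 0.7
```

```bash
python3 -m creep '{"jaw":[255,255,255,255,255,255,255,255,255,255,255,255],"delta_pos":[[0,-2,0],[0,-4,0],[0,-6,0],[0,-8,0],[0,-10,0],[0,-12,0],[0,-14,0],[0,-16,0],[0,-18,0],[0,-20,0],[0,-22,0],[0,-24,0]],"roll":[0,0,0,0,0,0,0,0,0,0,0,0]}'
```

```text
time_s: 9.35
tcp_pos: [489.0, 207.9, 7.3]
tool_rot: [[-0.012, -1.0, -0.015], [-1.0, 0.012, -0.003], [0.003, 0.015, -1.0]]
force: [-26.2, 1.0, 22.8]
opening: 0.7
```

```bash
python3 -m creep '{"jaw":[255,255,255,255],"delta_pos":[[0,0,-0.5],[0,0,-1],[0,-1,-1.5],[0,-1,-1.5]],"roll":[0,0,0,0]}'
```

```text
time_s: 9.68
tcp_pos: [493.0, 207.4, 8.1]
tool_rot: [[-0.012, -1.0, -0.01], [-1.0, 0.013, -0.003], [0.003, 0.01, -1.0]]
force: [-12.1, -0.1, 0.2]
opening: 0.7
```

```bash
python3 -m creep '{"jaw":[255,255,255,255,255,255,255,255,255,255],"delta_pos":[[0,-2,0],[0,-4,0],[0,-6,0],[0,-8,0],[0,-10,0],[0,-12,0],[0,-14,0],[0,-16,0],[0,-18,0],[0,-20,0]],"roll":[0,0,0,0,0,0,0,0,0,0]}'
```

```text
time_s: 10.52
tcp_pos: [512.6, 207.1, 7.8]
tool_rot: [[-0.012, -1.0, -0.011], [-1.0, 0.013, -0.003], [0.003, 0.011, -1.0]]
force: [-11.2, 0.4, -0.8]
opening: 0.8
```

```bash
python3 -m creep '{"jaw":[255,255,255,255,255,255,255,255,255,255,255,255],"delta_pos":[[0,-2,0],[0,-4,0],[0,-6,0],[0,-8,0],[0,-10,0],[0,-12,0],[0,-14,0],[0,-16,0],[0,-18,0],[0,-20,0],[0,-22,0],[0,-24,0]],"roll":[0,0,0,0,0,0,0,0,0,0,0,0]}'
```

```text
time_s: 11.52
tcp_pos: [537.2, 206.8, 7.6]
tool_rot: [[-0.013, -1.0, -0.01], [-1.0, 0.013, -0.003], [0.003, 0.01, -1.0]]
force: [-10.6, -0.2, -2.1]
opening: 0.3
```

```bash
python3 -m creep '{"jaw":[255,255,255,255,255,255],"delta_pos":[[0,-1,0],[0,-2,0],[0,-3,0],[0,-4,0],[0,-5,0],[0,-5,0]],"roll":[0,0,0,0,0,0]}'
```

```text
time_s: 12.02
tcp_pos: [539.5, 206.7, 7.5]
tool_rot: [[-0.012, -1.0, -0.015], [-1.0, 0.012, -0.003], [0.003, 0.015, -1.0]]
force: [-18.9, -0.7, 5.1]
opening: 0.2
```

```bash
python3 -m creep '{"jaw":[255,255,255,255,255],"delta_pos":[[0,-1,-0.5],[0,-2,-0.5],[0,-3,-0.5],[0,-4,-0.5],[0,-4,-0.5]],"roll":[0,0,0,0,0]}'; python3 - <<'E'
from h import *
g=snap('wrist','w6',1.2)
E
```

```text
time_s: 12.43
tcp_pos: [539.7, 206.7, 7.5]
tool_rot: [[-0.011, -1.0, -0.022], [-1.0, 0.011, -0.004], [0.005, 0.022, -1.0]]
force: [-28.9, -1.4, 11.6]
opening: 0.9
```

View pics/w6.png

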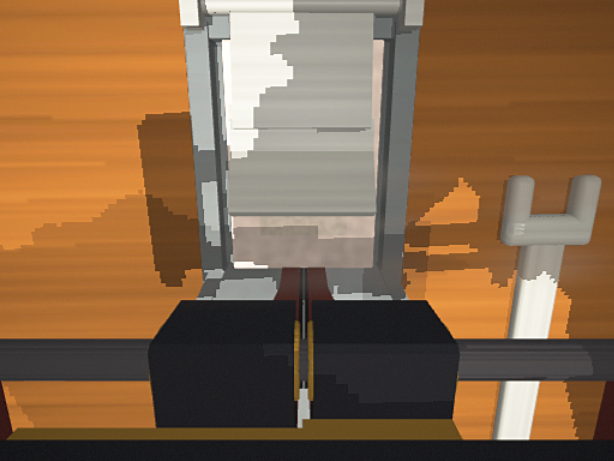

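The ticket edge (row 268) lies level with the near ends of the straight guides, under the clip. Force rose without any motion, so the stop has been felt. I'll back off, rise, and go to the second ticket.

```bash
python3 -m creep '{"jaw":[255,255,255,255,255,255,255,255,255,255,255],"delta_pos":[[0,4,0],[0,10,0],[0,25,0],[0,45,0],[0,45,-30],[0,45,-70],[0,45,-110],[0,45,-140],[0,45,-140],[0,45,-140],[0,45,-140]],"roll":[0,0,0,0,0,0,0,0,0,0,0]}'; python3 - <<'E'
from h import *
g=snap('wrist','w7',1.2)
# near edge of ticket vs guides, expected home near edge at carrier x=-50
c,s=np.cos(np.radians(-.8)),np.sin(np.radians(-.8))
T=lambda x,y,z:(603.5+c*x-s*y,206.3+s*x+c*y,z)
im=g['color'].copy()
for p in [(-50,-30,12),(-50,30,12)]:
    u,v=proj(g,T(*p)); cv2.circle(im,(int(round(u)),int(round(v))),2,(255,0,0),-1); print(u,v)
u,v=map(int,proj(g,T(-30,0,10))); u=min(max(u,110),400); v=min(max(v,80),300)
cv2.imwrite('pics/w7c.png',cv2.resize(im[v-75:v+75,u-100:u+100],None,fx=3,fy=3,interpolation=0)[...,::-1]); print(u,v,env.get_obs()['tcp_pos'])
E
```

```text
time_s: 13.4
tcp_pos: [506.5, 207.7, 149.8]
tool_rot: [[-0.014, -1.0, 0.0], [-1.0, 0.014, 0.0], [-0.0, -0.0, -1.0]]
force: [0.5, -0.5, 0.4]
opening: 0.5
286.5900207418444 132.58937425193568
220.89102694773288 132.6624750260802
253 110 [505.98398346 207.52915355 149.10874249]
```

View pics/w7c.png

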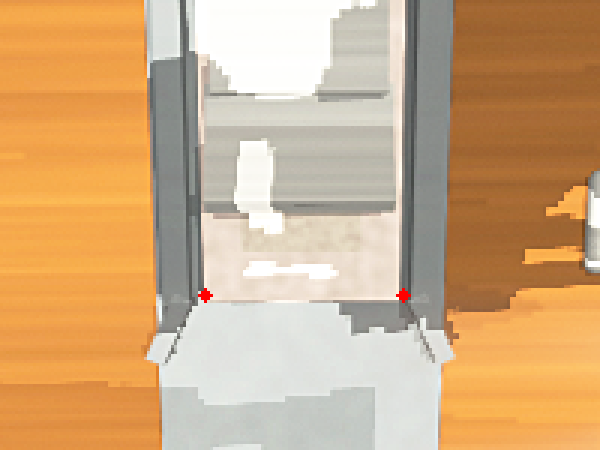

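The near edge sits at the guide ends, within about 1 to 2 mm of the projected home line. On to ticket 2.

```bash
python3 -m creep '{"jaw":[255,255,255,0,0,0,0,0,0,0,0,0,0,0,0,0,0,0,0,0],"delta_pos":[[20,0,0],[60,1,0],[100,2,0],[140,2,0],[180,2,0],[220,3,0],[260,3,0],[300,4,0],[340,4,0],[380,5,0],[420,5,0],[460,6,0],[500,6,0],[540,7,0],[562,7,0],[562,7,0],[562,7,0],[562,7,0],[562,7,0],[562,7,0]],"roll":[0,0,0,0,0,0,7,14,21,28,35,42,49,49,49,49,49,49,49,49]}'; python3 - <<'E'
from h import *
g=snap('wrist','w8',1.2); o=env.get_obs();print(o['tcp_pos'],o['joint_pos'],o['tool_rot'][:,0]); print(ticket(g,6,[492,-355]))
E
```

```text
time_s: 15.12
tcp_pos: [492.1, -352.3, 149.8]
tool_rot: [[-0.762, -0.647, -0.0], [-0.647, 0.762, 0.001], [-0.0, 0.001, -1.0]]
force: [0.1, -0.5, 0.5]
opening: 88.1
[ 492.16929138 -352.51192379  150.00280649] [  9.57964227  27.65339491  29.63745722 100.3933794  -16.0683633
  56.20976797 -94.24492238] [-7.62414621e-01 -6.47088690e-01 -4.16028325e-04]
[(5419.0, array([ 491.5, -354.9]), array([59.3, 89.2]), 39.74)]
```

View pics/w8.png

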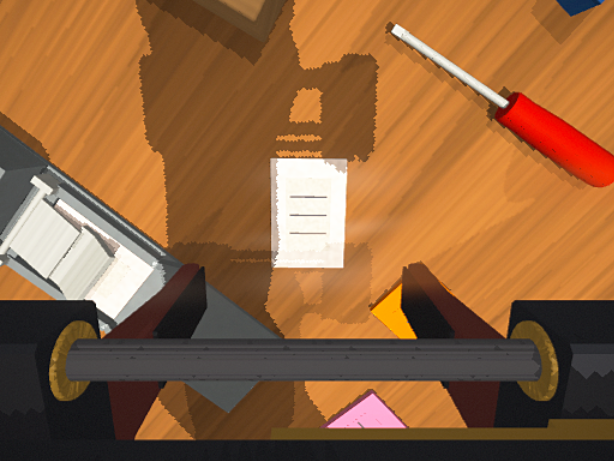

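The white ticket is alone between the fingers at px (309,213). The orange and pink decoys, the screwdriver and carrier c are clear of the finger paths.

```bash
python3 -m creep '{"jaw":[0,0,0,0,0,0,0,0,0,255,255,255,255,255,255,255,255,255],"delta_pos":[[0,0,35],[0,0,70],[0,0,105],[0,0,130],[0,0,140],[0,0,145],[0,0,148],[0,0,148],[0,0,148],[0,0,148],[0,0,148],[0,0,148],[0,0,148],[0,0,148],[0,0,148],[0,0,148],[0,0,148],[0,0,148]],"roll":[0,0,0,0,0,0,0,0,0,0,0,0,0,0,0,0,0,0]}'
```

```text
time_s: 16.67
tcp_pos: [491.8, -354.2, 2.5]
tool_rot: [[-0.764, -0.645, 0.0], [-0.645, 0.764, -0.0], [-0.0, -0.0, -1.0]]
force: [-1.2, 0.3, 6.1]
opening: 59.2
```

```bash
python3 -m creep '{"jaw":[255,255,255,255,255,255,255,255,255,255,255,255,255,255,255,255,255,255,255,255],"delta_pos":[[0,0,-15],[0,0,-40],[0,0,-70],[0,0,-90],[-22,25,-90],[-45,50,-90],[-68,75,-90],[-91,101,-90],[-114,127,-90],[-137,152,-90],[-160,178,-90],[-182,203,-90],[-205,229,-90],[-220,245,-90],[-227.3,253.8,-90],[-227.3,253.8,-80],[-227.3,253.8,-60],[-227.3,253.8,-60],[-227.3,253.8,-60],[-227.3,253.8,-60]],"roll":[0,0,0,0,-6,-12,-18,-24,-30,-36,-42,-48,-50.8,-50.8,-50.8,-50.8,-50.8,-50.8,-50.8,-50.8]}'; python3 - <<'E'
from h import *
g=snap('wrist','w9',1.2); o=env.get_obs();print(o['tcp_pos'],o['tool_rot'][:,0])
E
```

```text
time_s: 18.33
tcp_pos: [501.3, -15.1, 62.1]
tool_rot: [[0.015, -1.0, -0.001], [-1.0, -0.015, -0.001], [0.001, 0.001, -1.0]]
force: [0.2, 0.6, -0.6]
opening: 59.5
[501.70710004 -14.79875103  62.5140232 ] [ 1.54607750e-02 -9.99880363e-01  4.73858808e-04]
```

View pics/w9.png

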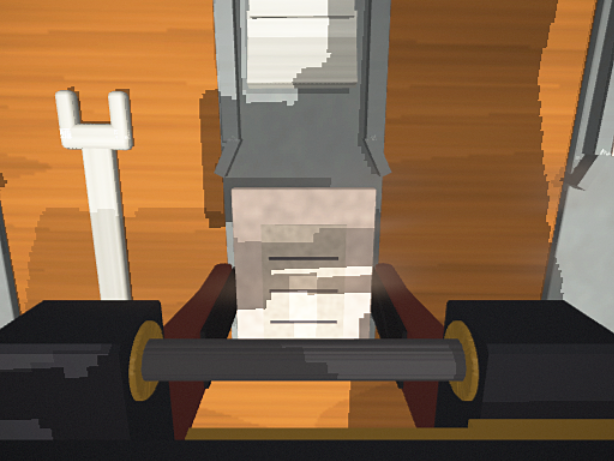

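Same picture as before: the ticket is centred on the deck of a, just short of the flare (px (217,175) and (390,175)).

```bash
python3 -m creep '{"jaw":[255,255,255,255,255,255,0,0,0,0,0,0],"delta_pos":[[0,0,25],[0,0,42],[0,0,50],[0,0,53.5],[0,0,53.5],[0,0,53.5],[0,0,53.5],[0,0,53.5],[0,0,53.5],[0,0,53.5],[0,0,53.5],[0,0,53.5]],"roll":[0,0,0,0,0,0,0,0,0,0,0,0]}'
```

```text
time_s: 19.38
tcp_pos: [501.5, -13.4, 8.7]
tool_rot: [[0.018, -1.0, 0.0], [-1.0, -0.018, 0.0], [-0.0, -0.0, -1.0]]
force: [-0.6, 1.3, -0.5]
opening: 87.7
```

```bash
python3 -m creep '{"jaw":[0,0,0,255,255,255,255,255,255,255,255,255,255,255,255,255,255,255],"delta_pos":[[0,0,-15],[0,0,-35],[0,30,-35],[0,60,-35],[0,75,-35],[0,75,-35],[0,75,-35],[0,75,-35],[0,75,-35],[0,75,-35],[0,75,-35],[0,75,-35],[0,75,-25],[0,75,-10],[0,75,0],[0,75,0],[0,75,0],[0,75,0]],"roll":[0,0,0,0,0,0,0,0,0,0,0,0,0,0,0,0,0,0]}'
```

```text
time_s: 20.88
tcp_pos: [426.7, -14.9, 8.9]
tool_rot: [[0.017, -1.0, 0.0], [-1.0, -0.017, -0.0], [0.0, -0.0, -1.0]]
force: [0.2, 0.1, -0.1]
opening: 0.2
```

```bash
python3 -m creep '{"jaw":[255,255,255,255,255,255,255,255,255,255,255,255,255,255],"delta_pos":[[0,-5,0],[0,-10,0],[0,-15,0],[0,-18,0],[0,-22,0],[0,-26,0],[0,-30,0],[0,-34,0],[0,-39,0],[0,-44,0],[0,-49,0],[0,-54,0],[0,-58,0],[0,-60,0]],"roll":[0,0,0,0,0,0,0,0,0,0,0,0,0,0]}'
```

```text
time_s: 22.05
tcp_pos: [487.2, -13.7, 8.7]
tool_rot: [[0.018, -1.0, 0.0], [-1.0, -0.018, -0.0], [0.0, -0.0, -1.0]]
force: [-0.8, -0.4, 0.9]
opening: 0.1
```

```bash
python3 -m creep '{"jaw":[255,255,255,255,255,255,255,255,255,255,255,255],"delta_pos":[[0,-2,0],[0,-4,0],[0,-6,0],[0,-8,-0.3],[0,-10,-0.6],[0,-12,-0.9],[0,-14,-1.2],[0,-16,-1.2],[0,-18,-1.2],[0,-20,-1.2],[0,-22,-1.2],[0,-24,-1.2]],"roll":[0,0,0,0,0,0,0,0,0,0,0,0]}'
```

```text
time_s: 23.05
tcp_pos: [501.7, -13.5, 8.7]
tool_rot: [[0.017, -1.0, -0.017], [-1.0, -0.017, 0.001], [-0.001, 0.017, -1.0]]
force: [-27.5, -1.1, 26.2]
opening: 0.5
```

```bash
python3 -m creep '{"jaw":[255,255,255,255],"delta_pos":[[0,0,-0.5],[0,0,-1],[0,-1,-1.5],[0,-1,-1.5]],"roll":[0,0,0,0]}'
```

```text
time_s: 23.38
tcp_pos: [505.8, -13.4, 9.8]
tool_rot: [[0.017, -1.0, -0.011], [-1.0, -0.017, 0.0], [-0.0, 0.011, -1.0]]
force: [-12.1, 0.2, 0.3]
opening: 0.4
```

```bash
python3 -m creep '{"jaw":[255,255,255,255,255,255,255,255,255,255],"delta_pos":[[0,-2,0],[0,-4,0],[0,-6,0.2],[0,-8,0.3],[0,-10,0.4],[0,-12,0.5],[0,-14,0.5],[0,-16,0.5],[0,-18,0.5],[0,-20,0.5]],"roll":[0,0,0,0,0,0,0,0,0,0]}'
```

```text
time_s: 24.22
tcp_pos: [516.0, -13.4, 8.7]
tool_rot: [[0.017, -0.999, -0.029], [-1.0, -0.017, 0.001], [-0.001, 0.029, -1.0]]
force: [-12.1, -0.7, 0.4]
opening: 0.4
```

```bash
python3 -m creep '{"jaw":[255,255,255,255,255,255,255,255,255,255,255,255],"delta_pos":[[0,-2,0],[0,-4,0],[0,-6,0],[0,-8,0],[0,-10,0],[0,-12,0],[0,-14,0],[0,-16,0],[0,-18,0],[0,-20,0],[0,-22,0],[0,-24,0]],"roll":[0,0,0,0,0,0,0,0,0,0,0,0]}'
```

```text
time_s: 25.22
tcp_pos: [550.0, -12.6, 8.8]
tool_rot: [[0.017, -1.0, -0.011], [-1.0, -0.017, -0.0], [-0.0, 0.011, -1.0]]
force: [-10.5, -0.3, -2.4]
opening: 1.0
```

```bash
python3 -m creep '{"jaw":[255,255,255,255,255,255],"delta_pos":[[0,-1,0],[0,-2,0],[0,-3,0],[0,-4,0],[0,-5,0],[0,-5,0]],"roll":[0,0,0,0,0,0]}'
```

```text
time_s: 25.72
tcp_pos: [553.1, -12.7, 8.4]
tool_rot: [[0.017, -1.0, -0.014], [-1.0, -0.017, -0.0], [-0.0, 0.014, -1.0]]
force: [-13.7, 0.4, -0.7]
opening: 0.2
```

```bash
python3 -m creep '{"jaw":[255,255,255,255,255,255,255],"delta_pos":[[0,-1,0],[0,-2,0],[0,-3,0],[0,-4,0],[0,-5,0],[0,-5,0],[0,-5,0]],"roll":[0,0,0,0,0,0,0]}'
```

```text
time_s: 26.3
tcp_pos: [553.4, -12.7, 8.2]
tool_rot: [[0.017, -1.0, -0.023], [-1.0, -0.017, 0.0], [-0.001, 0.023, -1.0]]
force: [-28.0, -0.4, 14.8]
opening: -0.1
```

The stop is felt (28 N with no motion). I'll back off, rise and check both.

```bash
python3 -m creep '{"jaw":[255,255,255,255,255,255,255,255,255,255,255,255],"delta_pos":[[0,4,0],[0,10,0],[0,25,0],[0,45,0],[0,45,-30],[0,45,-70],[0,45,-110],[0,45,-140],[0,45,-140],[0,45,-140],[0,45,-140],[0,45,-140]],"roll":[0,0,0,0,0,0,0,0,0,0,0,0]}'; python3 - <<'E'
from h import *
g=snap('wrist','w10',1.2); s=snap('scene','s10'); d=snap('side','d10'); im=g['color'].copy()
out=[]
for g_,im_ in((g,im),(s,s['color'].copy()),(d,d['color'].copy())):
  for ox,oy,yaw in((603.5,206.3,-.8),(616.7,-11.7,.95)):
    c,sn=np.cos(np.radians(yaw)),np.sin(np.radians(yaw))
    if g_ is g and oy>0: continue
    P=[proj(g_,(ox+c*x-sn*y,oy+sn*x+c*y,12)) for x,y in((-50,-30),(-50,30))]
    print(np.round(P,1).tolist())
    if g_ is g:
        for u,v in P: cv2.circle(im_,(int(round(u)),int(round(v))),1,(255,0,0),-1)
    u,v=np.mean(P,0).astype(int); H=50 if g_ is g else 30
    v=max(H,min(384-H,v)); u=max(H,min(512-H,u))
    out.append(cv2.resize(im_[v-H:v+H,u-H:u+H],(260,260),interpolation=2))
out.append(np.zeros_like(out[0]))
cv2.imwrite('pics/fin.png',np.vstack([np.hstack(out[:3]),np.hstack(out[3:])])[...,::-1])
E
```

```text
time_s: 27.3
tcp_pos: [519.7, -13.1, 149.6]
tool_rot: [[0.018, -1.0, -0.002], [-1.0, -0.018, -0.0], [0.0, 0.002, -1.0]]
force: [-0.3, 0.7, -0.2]
opening: 0.4
[[286.8, 132.5], [221.0, 132.5]]
[[298.7, 190.5], [309.3, 182.9]]
[[259.2, 224.4], [271.6, 214.8]]
[[199.4, 219.2], [182.4, 228.3]]
[[250.0, 187.9], [236.7, 195.4]]
```

View pics/fin.png

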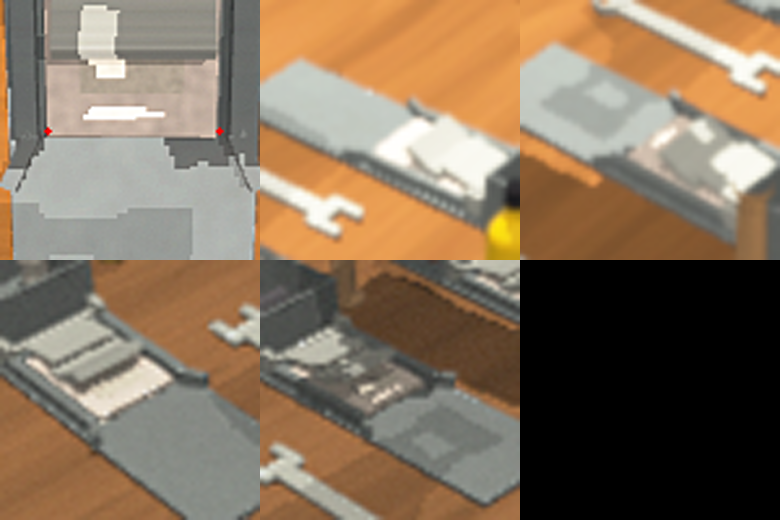

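Both tickets lie flat under their lifted clips, with near edges at the straight guides' ends in all three views. The arm is clear, so I'm handing in.

```bash
python3 -c "
from cell import env
print(env.close_job())"
```

```text
the job is handed in; nothing more can be done
None
```

Both loose tickets are home under their clips. The left one is in carrier_b and the right one in carrier_a, and I handed the job in at about 27.5 s of the 72 s. Handing in gives no verdict.

**How it was done:** I gripped each ticket by its long sides, laid it on the deck just outside the guide mouth and released it. I then pushed it in with the shut fingers until the stop was felt.

**Forces:**
- The final push against each stop read about 28–29 N, with no further motion.
- As the clip ramps lifted, the tool also pressed down by 23–26 N both times. I relieved this by raising the tool 1.5 mm.

**Last checks:**
- After backing off, the wrist close-ups put each ticket's near edge at the ends of the straight guides, within about 1–2 mm of the projected home line. The scene and side views agree, and both tickets lie flat under lifted clips.
- At the stop, the fingers were 3–4 mm short of where my carrier measurements put them, on both carriers. I put this down to calibration and finger depth, because the pictures showed no gap.
- The arm was clear, about 150 mm up, with near-zero force.
- I did not re-measure the bystanders or carrier_c's ticket after the job. There was no sign that anything touched them.

I viewed 11 pictures, one over the budget of 10.

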